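# Square a crank arm up on the sizing board

## Task

Set the dark crank arm up for measuring on the wooden sizing board, only by pushing and with the crank lying flat all the time, never lifted. First push it back with the fingertips until both its ends touch the metal fence; then push the red sliding jaw along the fence so that it slides the crank up to the green end stop and the crank is left snug between stop and jaw, still against the fence. Leave the jar, bottle and sprocket cassette where they are.

Things in the scene. Friction and masses are not known exactly. Their poses are not given: they have to be found in the camera images.
- board: Wooden sizing board fixed to the bench, 200 (x) x 420 (y) x 12 mm thick; position and yaw vary. Origin: centre of its underside, z up, so its top is at z = 12 mm. Own frame: the metal fence runs along y at the far (+x) side, the green stop stands at the +y end, the red jaw rides on the fence at the -y end.
- fence_face (a point): Middle of the working face (faces the board's -x) of the aluminium fence, at board x = 65 mm. The fence is 20 mm wide, 400 mm long along the board's y and 14 mm high above the board's top; this point is 7 mm above the top.
- stop_face (a point): Middle of the working face (faces the board's -y) of the green end stop, at board y = 160 mm, 13 mm above the board's top. The stop is 26 mm high above the top and covers board x from -15 to +80 mm.
- crank: Loose dark bicycle crank arm lying flat on the board, about 280 g, 204 mm long over all: a bar 24 mm wide (x), 14 mm thick, with round ends. Origin: centre of its underside, midway between the two end axes; y runs along the arm to the big (spindle) end, z up. It starts in front of the fence, askew by up to 15 degrees, big end towards the green stop.
- spindle_end (a point): Axis of the crank's big round end (radius 19 mm, 20 mm high), 85 mm along the crank's +y, 10 mm above its underside. When it touches the fence it is at x = 46 mm in the board's frame; when it touches the end stop, at y = 141 mm.
- pedal_end (a point): Axis of the crank's small round end (radius 15 mm, 16 mm high), 85 mm along the crank's -y, 8 mm above its underside. When it touches the fence it is at x = 50 mm in the board's frame.
- jaw (a joint): Travel of the red sliding jaw along the board's +y (towards the green stop), in m: 0 at its right-hand limit, 0.18 at the other. The jaw face is at board y = -0.150 m + this value, so it reads about 0.106 when the crank is snug between jaw and stop. It slides with about 2 N of friction and stays where it is left.
- jaw_face (a point): Middle of the jaw's working face (faces the board's +y), 17 mm above the board's top, 25 mm in front of the fence face. The jaw is a red block 30 mm thick along y; in front of the fence it reaches 60 mm towards the board's -x and stands from 2 to 32 mm above the board's top; a shorter part rides over the fence.
- jaw_back (a point): Middle of the jaw's back face (faces the board's -y), 30 mm behind jaw_face: the place to push it from. The top of the board goes on about 30 mm behind it.
- grease: Jar with a yellow cap, 60 mm across, 55 mm high, standing on the bench beyond the fence. Origin: centre of its underside. To be left alone.
- degreaser: Orange bottle, 66 mm across, 170 mm high, standing on the bench beyond the end stop. Origin: centre of its underside. To be left alone.
- cassette: Stepped steel sprocket cassette, 110 mm across, 29 mm high, lying on the bench beyond the fence. Origin: centre of its underside. To be left alone.
Not all that is in view belongs to the job. What is meant by the crank is not purple, and is the larger of those in its own colour.

How it is judged (in metres and radians):
On the way, in this order (a step that is already met when the one before it is completed fails the run):
1. the crank lies back against the fence with both ends (to 8 mm) (x of spindle_end in the frame of board above 0.038 m and x of pedal_end in the frame of board above 0.042 m and z of crank in the frame of board below 0.018 m and angle between crank's own z axis and vertical below 0.1 rad), for 0.1 s.
2. the jaw has slid it up to the end stop and holds it there snugly, still against the fence (x of spindle_end in the frame of board above 0.042 m and x of pedal_end in the frame of board above 0.046 m and y of spindle_end in the frame of board above 0.137 m and value of joint jaw between 0.102 and 0.112 m and z of crank in the frame of board below 0.018 m and angle between crank's own z axis and vertical below 0.1 rad and linear speed of crank below 0.01 m/s and velocity of joint jaw below 0.01 m/s), for 0.2 s.
At the end, for the whole second after the job is handed in: The crank lies flat and at rest on the board, each end within 4 mm of the fence, its big end within 4 mm of the green stop, and the jaw within 4 mm of its small end (all of step 2); the robot touches nothing.
It fails at once if the crank is lifted more than 10 mm off the board or tipped up (z of crank in the frame of board above 0.022 m or angle between crank's own z axis and vertical above 0.2 rad).
It fails at once if the jar is moved more than 30 mm (distance of grease from where it was at the start of the episode above 0.03 m).
It fails at once if the bottle is moved more than 30 mm (distance of degreaser from where it was at the start of the episode above 0.03 m).
It fails at once if the cassette is moved more than 30 mm (distance of cassette from where it was at the start of the episode above 0.03 m).
It also fails if it takes over 45 s, if anything falls off the work surface, if the arm or the gripper's body presses on something with over 40 N, if the wrist force passes 120 N, or if a joint passes its speed limit or range.

## Robot

A 7-joint arm with a two-finger parallel gripper is mounted at the origin on the work surface. World frame = base frame: x ahead of the robot, y to its left, z up, the work surface at z = 0. Lengths are in mm, angles in rad, forces in N, time in s.
With the tool pointing down it reaches from about 425 to 825 mm from the base axis. Payload 3.6 kg.
Tool frame: the origin (TCP) lies midway between the tips of the shut fingers; the grasp point (between the pads) lies 19 mm behind it; z points along the fingers, y is the line along which they close (so a half turn about z gives the same grasp; the last joint's range is limited). The gripper opens to 85 mm and grips with 20 to 120 N. Pads are 22 mm wide; open, the fingers measure 114 mm over their backs; the gripper's body (76 mm by 85 mm) begins 54 mm behind the grasp point. The pads swing forward as they close: fully open they stand 13 mm farther back than shut.
Start: joints at [1.319, 0.615, -0.013, 1.423, 0.008, 1.103, -0.04], TCP at [145.54, -633.467, 231.297] pointing down, gripper open.
Joint ranges: [-3.12, 3.12], [-0.3, 2.06], [-1.34, 1.32], [0.26, 2.42], [-1.36, 4.5], [0.01, 1.98], [-2.84, 2.84]. Speed limits (rad/s): [2.79, 2.79, 3.14, 3.14, 3.14, 3.14, 3.14].

## Interface

Orientations are given as [roll, pitch, yaw] about the fixed x, y, z axes, in that order (R = Rz(yaw) Ry(pitch) Rx(roll)).
In Python, from station import manip gives the robot as it stands. The module is installed in compiled form; this text tells all that it offers.
- The arm moves only by the shell command python3 -m inch 'ROWS'. ROWS is JSON, a list of rows, each a list of 7 numbers: the closure, from 0 (fully open) to 1 (shut), then the shift along the world's x, y, z in units of 25 mm (1.0 is 25 mm), then the turn, a rotation vector about the world's x, y, z in units of 5 degrees (1.0 is 5 degrees). In form: [[grip, dx, dy, dz, wx, wy, wz], ...]. A call has 1 to 10 rows; each row is the pose to reach, as a shift and turn from the pose commanded when the call began; what a row does not reach only later rows make up. A row lasts 1/12 s, in which the tool goes at most 41.7 mm and 7.16 degrees, less where a joint would pass 70% of its speed; a pose out of reach is approached as far as the arm can. A call with a gripper value outside its range is refused whole. The fingers move at their own pace and stop on an object; the grip force is fixed at half the most. Time passes only in rows, so rows that repeat a pose let the fingers close. It gives the time, the measured TCP pose, the force and the opening at its end, in the units of the state.
- manip.observe(): the state, without advancing time (a new reading comes with each control period).
- manip.snapshot(name): name is "side" or "top" or "wrist"; returns a dict with "color" (480x640x3 uint8, red, green, blue), "fx", "fy", "cx", "cy" (pixels), "rvec" (rotation vector, rad) and "tvec" (3), from world to camera coordinates, as OpenCV has them. Camera axes: x right, y down, z forward; pixel columns grow to the right and rows downward; lengths in mm; the calibration is good to about 2 mm. A picture is of the moment at which its call begins. There is no depth.
- manip.job_done(): hands the job in, once; it reports no verdict.
Trained networks look in a picture, given as the dict that the camera call returned (one of the last four; its "shot" number tells which), for a name from the list of things; names that differ only in an ending like _2 or _b are one class to them, and where a whole thing is asked for, a point or a joint stands for the part that bears it (a point fixed in the world has none). Each returns a list of dicts, best first, with "p" (0 to 1); they miss things now and then, are a little off and sometimes report something else, mostly with a low value. They report only what shows in the picture. A call takes as long as a camera call. They do not tell look-alikes from the thing itself.
- manip.boxes_of(target, picture): "extent" ([left, top, right, bottom] in pixels, round what is visible of it).
The state is a dict: "clock": time; "joint_positions": joint angles; "dq": joint speeds; "joint_torque": joint torques, N m; "tool_pos": TCP position; "tcp_rot": TCP orientation; "wrist_force": force on the tool from outside, world axes, zero at the start; "moment": the same for the moment, N m; "width": opening from 0.0 (shut) to 1.0 (fully open).
Only numpy, scipy, OpenCV 4.12 (cv2) and the standard library are available. Lean on these libraries where they do the work, as an engineer would, in place of code of your own. Each camera call takes 0.05 s, during which the arm holds its last target. There are 200 camera calls.

## Working session

There is one attempt and no reset: what is moved stays moved. The work goes in short steps, Python scripts to look and compute and a shell command to move; the robot and the scene stay as the last step left them, time stands still between calls to the robot, and variables do not carry over. Pictures are saved under pics/ and viewed, on a budget of 10 in all, crops included, one or two more only if the job needs it, and the job is handed in when it is done.

```bash
mkdir -p pics; cat > h.py <<'E'
import numpy as np, cv2
from station import manip
def snap(n,f=None):
    s=manip.snapshot(n)
    if f: cv2.imwrite('pics/'+f,cv2.cvtColor(s['color'],cv2.COLOR_RGB2BGR))
    return s
def ray(s,u,v,z):
    R=cv2.Rodrigues(np.array(s['rvec'],float))[0];t=np.array(s['tvec'],float)
    C=-R.T@t; d=R.T@np.array([(u-s['cx'])/s['fx'],(v-s['cy'])/s['fy'],1])
    return C+d*(z-C[2])/d[2]
def proj(s,P):
    K=np.array([[s['fx'],0,s['cx']],[0,s['fy'],s['cy']],[0,0,1.]])
    return cv2.projectPoints(np.array(P,float).reshape(-1,1,3),np.array(s['rvec'],float),np.array(s['tvec'],float),K,None)[0][:,0]
E
python3 - <<'E'
from h import *
for n in ['top','side']:
    s=snap(n,n+'0.png')
    R=cv2.Rodrigues(np.array(s['rvec'],float))[0];print(n,-R.T@np.array(s['tvec']))
    for t in ['board','crank','jaw','fence_face','stop_face','grease','degreaser','cassette']:
        print(t,[(round(d['p'],2),np.round(d['extent']).tolist()) for d in manip.boxes_of(t,s)][:4])
o=manip.observe();print(o)
E
```

```text
top [ 424.00297141   88.62942241 1375.34212236]
board [(0.9, [267.0, 155.0, 466.0, 284.0])]
crank [(0.8, [414.0, 332.0, 480.0, 358.0]), (0.77, [198.0, 288.0, 230.0, 381.0]), (0.69, [311.0, 218.0, 398.0, 236.0])]
jaw [(0.88, [429.0, 189.0, 453.0, 228.0]), (0.48, [233.0, 130.0, 273.0, 169.0])]
fence_face [(0.87, [269.0, 155.0, 464.0, 282.0]), (0.28, [314.0, 218.0, 401.0, 238.0])]
stop_face [(0.9, [265.0, 154.0, 467.0, 277.0]), (0.69, [432.0, 189.0, 451.0, 231.0])]
grease [(0.91, [330.0, 113.0, 357.0, 142.0])]
degreaser [(0.85, [235.0, 130.0, 271.0, 169.0])]
cassette [(0.75, [402.0, 125.0, 450.0, 171.0]), (0.16, [430.0, 188.0, 454.0, 232.0])]
side [ 210.40083974 -560.59086823  479.406806  ]
board [(0.7, [296.0, 217.0, 485.0, 389.0])]
crank [(0.65, [325.0, 244.0, 384.0, 311.0]), (0.6, [213.0, 383.0, 297.0, 475.0]), (0.59, [137.0, 224.0, 234.0, 248.0])]
jaw [(0.58, [408.0, 310.0, 470.0, 344.0])]
fence_face [(0.87, [295.0, 218.0, 486.0, 388.0]), (0.33, [462.0, 279.0, 529.0, 327.0])]
stop_face [(0.92, [296.0, 216.0, 483.0, 390.0]), (0.38, [354.0, 144.0, 381.0, 219.0])]
grease [(0.78, [427.0, 214.0, 457.0, 252.0])]
degreaser [(0.77, [351.0, 142.0, 384.0, 219.0])]
cassette [(0.95, [462.0, 279.0, 531.0, 327.0])]
{'clock': 0.9, 'joint_positions': array([ 1.31849906,  0.61487331, -0.01259472,  1.42338256,  0.0081217 ,
        1.10338688, -0.04039471]), 'dq': array([-0.00098401,  0.00022856, -0.0013468 ,  0.0009618 ,  0.00039999,
        0.00078172,  0.00014889]), 'joint_torque': array([-4.69039335e-06, -4.69101727e+01,  2.58911541e-01, -1.71342641e+01,
        9.98318108e-03,  1.57384868e-03,  1.28208330e-05]), 'tool_pos': array([ 145.53553556, -633.48190063,  231.32037764]), 'tcp_rot': array([ 3.14159264e+00, -1.46726233e-05,  2.25850189e-01]), 'wrist_force': array([ 0.63389312,  0.4321536 , -0.70831781]), 'moment': array([ 0.07654139, -0.0165446 ,  0.00590929]), 'width': 1.00009591580358}
```

View pics/top0.png

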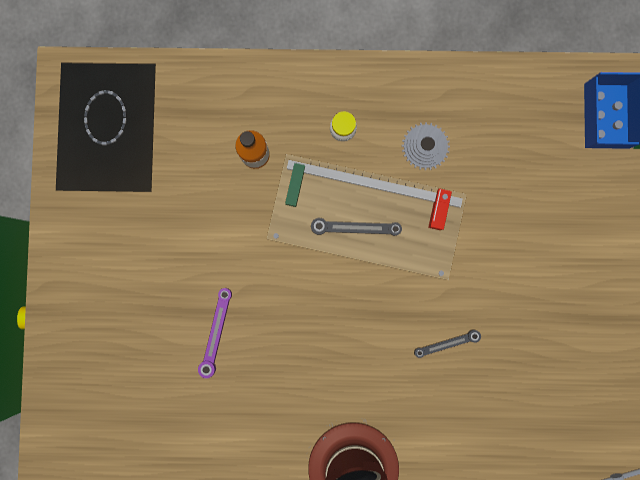

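View pics/side0.png

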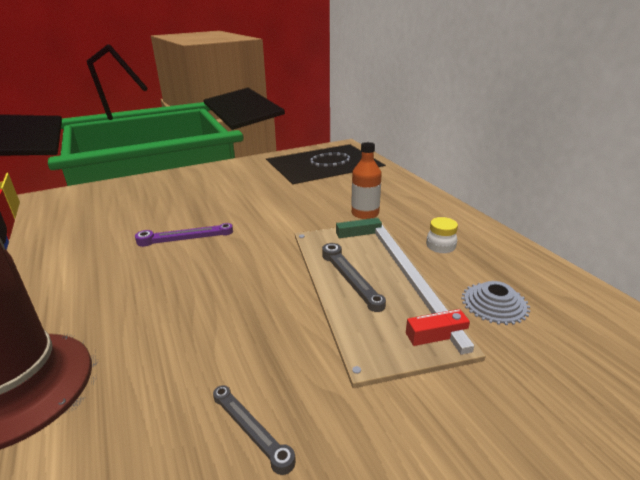

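The top view shows the board (corners about (287,155), (466,194), (449,279), (267,240)). The crank's big end is at (319,226) and its small end at (396,229). The green stop is on the left and the red jaw on the right. I'll enlarge this for accuracy.

```bash
python3 - <<'E'
from h import *
im=cv2.imread('pics/top0.png')[145:290,260:480]
cv2.imwrite('pics/crop0.png',cv2.resize(im,None,fx=3.6,fy=3.6,interpolation=cv2.INTER_CUBIC))
E
```

```text
(no output)
```

View pics/crop0.png

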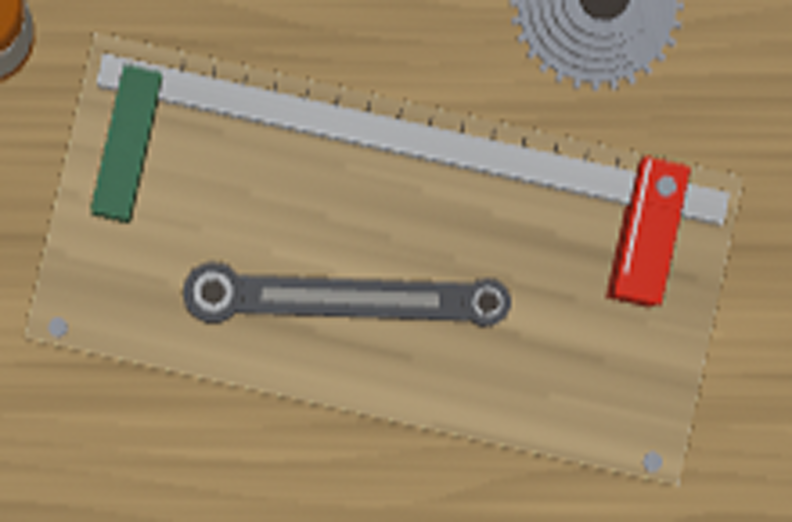

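The crop shows board corners at (97,33), (742,174), (678,485) and (26,338), the crank ends at (212,292) and (488,301), and the stop and jaw clear of the crank.

```bash
cat >> h.py <<'E'
def board():
    d=np.load('b.npy'); c,s=np.cos(d[2]),np.sin(d[2]); return np.array([[c,-s],[s,c]]),d[:2]
def b2w(p): R,t=board(); return np.array(p)@R.T+t
def w2b(p): R,t=board(); return (np.array(p)-t)@R
E
python3 - <<'E'
from h import *
from scipy.optimize import least_squares
s=snap('top')
f=lambda p:(np.array(p)/3.6+[260,145]-0.36)
# (board pt xyz) -> crop px
L=[((100,210,12),(97,33)),((100,-210,12),(742,174)),((-100,-210,12),(678,485)),((-100,210,12),(26,338)),
((85,200,26),(102,54)),((65,-200,26),(722,222)),((-15,160,38),(131,222)),((-15,186,38),(92,214))]
def res(d):
    c,sn=np.cos(d[2]),np.sin(d[2])
    W=[(c*x-sn*y+d[0],sn*x+c*y+d[1],z) for (x,y,z),_ in L]
    return (proj(s,W)-np.array([f(p) for _,p in L])).ravel()
r=least_squares(res,[600,80,0]);print(r.x,np.round(r.fun.reshape(-1,2),1).tolist());np.save('b.npy',r.x)
for n,p,z in [('sp',(212,292),32),('pd',(488,301),28),('jawfront near corner',(609,298),44),('jawback near',(661,305),44)]:
    w=ray(s,*f(p),z)[:2];print(n,w.round(1),w2b(w).round(1))
print('yaw',np.degrees(r.x[2]),'jawback w',b2w([40,-180]),'tool',manip.observe()['tool_pos'])
E
```

```text
[ 5.60586224e+02 -2.33892723e+01 -2.03679609e-01] [[-1.0, -0.3], [1.3, 0.0], [1.1, 0.4], [-0.8, 0.6], [0.1, -0.0], [0.8, 0.1], [-0.5, -0.3], [-1.1, -0.6]]
sp [535.5  84.8] [-46.4 100.8]
pd [532.7 -85.9] [-14.7 -66.8]
jawfront near corner [ 534.3 -157.5] [   1.4 -136.6]
jawback near [ 530.5 -189.1] [   4.  -168.4]
yaw -11.669981965171083 jawback w [ 563.35001761 -207.75944734] tool [ 145.52308399 -633.46899954  231.31058969]
```

```bash
python3 -m inch '[[0,11.4,9.3,0,0,0,-4.9],[0,11.4,9.3,0,0,0,-4.9],[0,11.4,9.3,0,0,0,-4.9],[0,11.4,9.3,0,0,0,-4.9],[0,11.4,9.3,0,0,0,-4.9],[0,11.4,9.3,0,0,0,-4.9],[0,11.4,9.3,0,0,0,-4.9],[0,11.4,9.3,0,0,0,-4.9],[0,11.4,9.3,0,0,0,-4.9],[0,11.4,9.3,0,0,0,-4.9]]'; python3 - <<'E'
from h import *
print(manip.observe()['tool_pos'],manip.observe()['tcp_rot'])
for p in [(-105,10),(-85,10),(-75,15),(0,15),(24,15)]: print(p,b2w(p).round(1))
E
```

```text
clock: 1.78
tool_pos: [439.5, -392.3, 231.3]
tcp_rot: [-3.135, -0.005, -0.186]
wrist_force: [1.2, 0.5, 0.0]
width: 1.004
[ 439.54753992 -392.30999006  231.25973818] [-3.13463233 -0.00532396 -0.18618633]
(-105, 10) [459.8   7.6]
(-85, 10) [479.4   3.6]
(-75, 15) [490.2   6.5]
(0, 15) [563.6  -8.7]
(24, 15) [587.1 -13.6]
```

```bash
python3 -m inch '[[0,1.2,16.4,-4,0,0,0],[0,1.2,16.4,-4,0,0,0],[0,1.2,16.4,-4,0,0,0],[0,1.2,16.4,-4,0,0,0],[0,1.2,16.4,-4,0,0,0],[0,1.2,16.4,-4,0,0,0],[0,1.2,16.4,-4,0,0,0],[0,1.2,16.4,-4,0,0,0],[0,1.2,16.4,-4,0,0,0],[0,1.2,16.4,-4,0,0,0]]'; python3 -m inch '[[0,0,0,0,0,0,0],[0,0,0,0,0,0,0],[0,0,0,0,0,0,0],[0,0,0,0,0,0,0]]'; python3 - <<'E'
from h import *
o=manip.observe();print(o['tool_pos'],o['tcp_rot'],w2b(o['tool_pos'][:2]),o['joint_positions'])
E
```

```text
clock: 2.62
tool_pos: [460.3, 4.3, 132.8]
tcp_rot: [-3.141, -0.001, -0.202]
wrist_force: [1.2, 0.1, 0.3]
width: 1.001
clock: 2.95
tool_pos: [460.4, 0.9, 133.2]
tcp_rot: [3.141, -0.001, -0.205]
wrist_force: [0.3, 0.1, 0.6]
width: 1.0
[460.3656883    0.90722801 133.17587963] [ 3.14082601e+00 -1.07895159e-03 -2.04792378e-01] [-103.06342498    3.52223276] [-0.08656815  0.47033986  0.05130739  2.07193965 -0.03942859  0.59934663
 -1.78387072]
```

```bash
python3 -m inch '[[0,0.1,0.45,-1.5,0,0,0.27],[0,0.1,0.45,-3,0,0,0.27],[0,0.1,0.45,-4.2,0,0,0.27],[0,0.1,0.45,-4.7,0,0,0.27],[0,0.1,0.45,-4.9,0,0,0.27],[0,0.1,0.45,-4.9,0,0,0.27],[0,0.1,0.45,-4.9,0,0,0.27]]'; python3 - <<'E'
from h import *
o=manip.observe();print(o['tool_pos'],o['tcp_rot'],w2b(o['tool_pos'][:2]))
s=snap('side')
cv2.imwrite('pics/s1.png',cv2.resize(cv2.cvtColor(s['color'],cv2.COLOR_RGB2BGR)[180:400,240:500],None,fx=2.7,fy=2.7))
E
```

```text
clock: 3.53
tool_pos: [463.4, 12.8, 11.0]
tcp_rot: [3.142, -0.002, -0.18]
wrist_force: [0.8, 0.2, -0.1]
width: 0.999
[463.35865357  12.8385557   11.00775096] [ 3.14151443e+00 -1.61441478e-03 -1.80475730e-01] [-102.54572777   15.81232679]
```

View pics/s1.png

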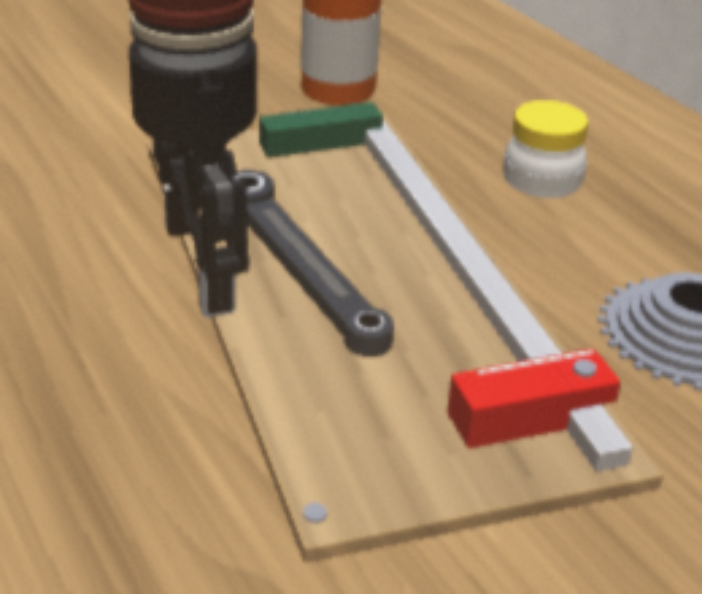

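The fingers straddle the middle of the crank, in front of it, just over the board. I'll lower a touch and push.

```bash
python3 -m inch '[[0,0,0,-0.25,0,0,0],[0,0.5,-0.1,-0.25,0,0,0],[0,1.0,-0.2,-0.25,0,0,0],[0,1.4,-0.29,-0.25,0,0,0],[0,1.65,-0.34,-0.25,0,0,0],[0,1.9,-0.39,-0.25,0,0,0],[0,2.15,-0.44,-0.25,0,0,0],[0,2.4,-0.5,-0.25,0,0,0],[0,2.65,-0.55,-0.25,0,0,0],[0,2.9,-0.6,-0.25,0,0,0]]';python3 -m inch '[[0,0.25,-0.05,0,0,0,0],[0,0.5,-0.1,0,0,0,0],[0,0.75,-0.15,0,0,0,0],[0,1.0,-0.2,0,0,0,0],[0,1.2,-0.24,0,0,0,0],[0,1.35,-0.27,0,0,0,0],[0,1.5,-0.31,0,0,0,0],[0,1.5,-0.31,0,0,0,0]]'; python3 - <<'E'
from h import *
o=manip.observe();print(o['tool_pos'],o['tcp_rot'],w2b(o['tool_pos'][:2]),o['wrist_force'])
s=snap('side')
cv2.imwrite('pics/s2.png',cv2.resize(cv2.cvtColor(s['color'],cv2.COLOR_RGB2BGR)[180:400,240:500],None,fx=2.7,fy=2.7))
E
```

```text
clock: 4.42
tool_pos: [534.7, -1.0, 4.0]
tcp_rot: [3.141, 0.002, -0.179]
wrist_force: [-4.1, 0.7, 4.1]
width: 0.998
clock: 5.08
tool_pos: [574.0, -9.0, 4.0]
tcp_rot: [-3.141, -0.002, -0.179]
wrist_force: [-1.2, -0.2, -0.7]
width: 0.998
[574.01073336  -9.00899203   4.03298231] [-3.14135800e+00 -2.27687915e-03 -1.78527777e-01] [10.23825004 16.79845677] [-1.21937214 -0.19483836 -0.73545061]
```

View pics/s2.png

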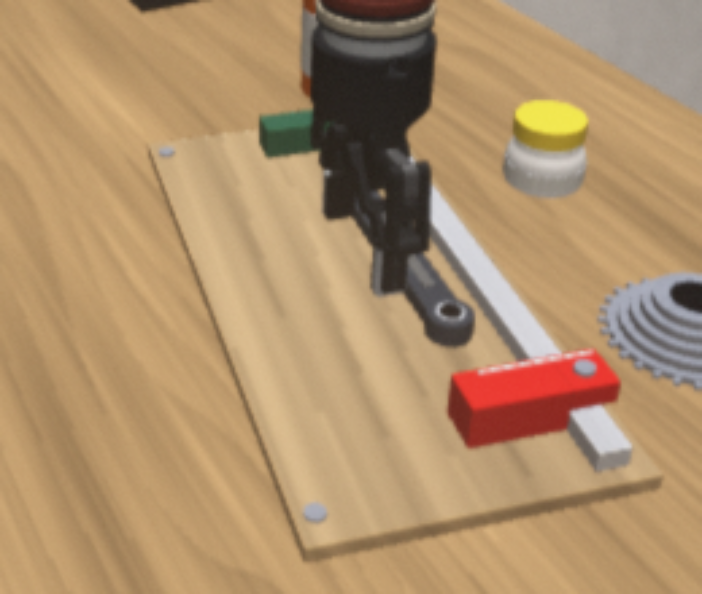

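The crank is now parallel to the fence, with its pedal end at (450,312) and about 15 mm to go. I'll keep pushing in small steps.

```bash
python3 -m inch '[[0,0.12,-0.02,0,0,0,0],[0,0.24,-0.05,0,0,0,0],[0,0.36,-0.07,0,0,0,0],[0,0.48,-0.1,0,0,0,0],[0,0.48,-0.1,0,0,0,0]]';python3 -m inch '[[0,0.05,-0.01,0,0,0,0],[0,0.1,-0.02,0,0,0,0],[0,0.15,-0.03,0,0,0,0],[0,0.15,-0.03,0,0,0,0]]'; python3 - <<'E'
from h import *
o=manip.observe();print(o['tool_pos'],o['tcp_rot'],w2b(o['tool_pos'][:2]),o['wrist_force'],o['moment'])
E
```

```text
clock: 5.55
tool_pos: [586.6, -11.6, 4.1]
tcp_rot: [-3.141, -0.004, -0.179]
wrist_force: [-0.7, -0.9, -0.1]
width: 1.003
clock: 5.88
tool_pos: [587.3, -11.7, 4.0]
tcp_rot: [3.142, 0.002, -0.178]
wrist_force: [-5.3, 0.1, 4.2]
width: 1.003
[587.34978485 -11.71998756   4.02765053] [ 3.14154171e+00  2.23186282e-03 -1.78187045e-01] [23.84993348 16.84164694] [-5.31009969  0.08110581  4.21209612] [ 0.22252581  0.83803032 -0.05273624]
```

```bash
python3 -m inch '[[0,0.06,-0.01,0,0,0,0],[0,0.12,-0.02,0,0,0,0],[0,0.12,-0.02,0,0,0,0],[0,0.12,-0.02,0,0,0,0]]'; python3 - <<'E'
from h import *
o=manip.observe();print(o['tool_pos'],o['tcp_rot'],w2b(o['tool_pos'][:2]),o['wrist_force'],o['moment'])
s=snap('side')
cv2.imwrite('pics/s3.png',cv2.resize(cv2.cvtColor(s['color'],cv2.COLOR_RGB2BGR)[200:360,330:500],None,fx=3.7,fy=3.7,interpolation=cv2.INTER_CUBIC))
E
```

```text
clock: 6.22
tool_pos: [587.5, -11.8, 3.8]
tcp_rot: [3.141, 0.008, -0.179]
wrist_force: [-9.1, 2.4, 7.0]
width: 1.004
[587.49285923 -11.76518905   3.79085768] [ 3.14113703  0.00823872 -0.1790657 ] [23.99919346 16.82632008] [-9.11873074  2.36356716  7.00462396] [ 0.14046791  1.739908   -0.25775137]
```

View pics/s3.png

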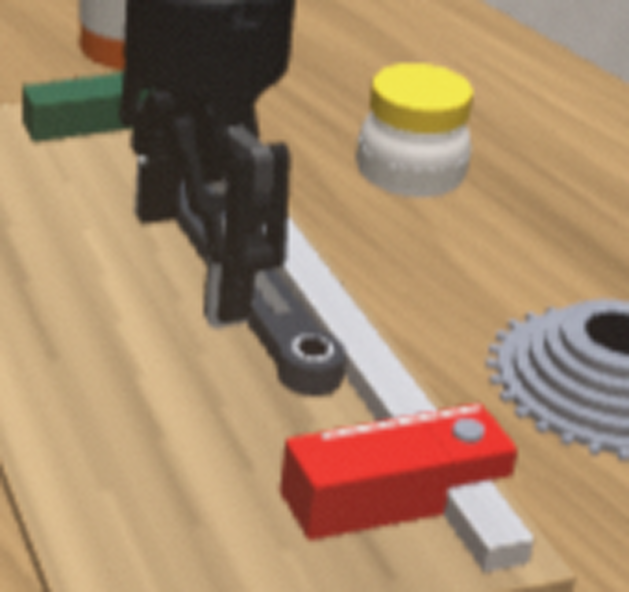

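Both ends are seated: the push force rises while the tool holds still at board x 24. I'll retreat, rise, and go behind the jaw with the fingers shut.

```bash
python3 -m inch '[[0,-0.6,0.12,0,0,0,0],[0,-1.2,0.24,0,0,0,0],[0,-1.2,0.24,1,0,0,0],[0,-1.2,0.24,2.5,0,0,0],[0.5,-1.2,0.24,4,0,0,-0.25],[1,-1.2,0.24,4,0,0,-0.25],[1,-1.2,0.24,4,0,0,-0.25]]'; python3 - <<'E'
from h import *
o=manip.observe();p=o['tool_pos'];print(p,o['tcp_rot'],w2b(p[:2]))
w=b2w([36,-214]);print(w,(w-p[:2])/25)
s=snap('top')
# jaw red segmentation at known heights
hsv=cv2.cvtColor(s['color'],cv2.COLOR_RGB2HSV)
m=((hsv[...,0]<6)|(hsv[...,0]>174))&(hsv[...,1]>190)&(hsv[...,2]>90);m[:, :420]=0;m[:,470:]=0;m[:180]=0;m[240:]=0
r=cv2.minAreaRect(np.argwhere(m)[:,::-1].astype(np.float32));print(r)
for c in cv2.boxPoints(r): print(c,w2b(ray(s,*c,44)[:2]).round(1))
E
```

```text
clock: 6.85
tool_pos: [565.0, -6.8, 106.9]
tcp_rot: [-3.14, -0.01, -0.2]
wrist_force: [-0.4, -0.6, -0.3]
width: 0.604
[565.04073052  -6.77867322 106.9112484 ] [-3.1398477  -0.01010096 -0.20025188] [ 1.00253081 17.16827197]
[ 552.55537779 -240.24753364] [-0.49941411 -9.33875442]
((439.6755676269531, 209.18048095703125), (14.946409225463867, 39.4613151550293), 12.094757080078125)
[428.2341 226.9073] [   2.2 -135.2]
[436.5024  188.32195] [  89.7 -135.5]
[451.11703 191.45366] [  89.8 -168.3]
[442.84872 230.03902] [   2.4 -167.9]
```

```bash
python3 -m inch '[[1,-0.5,-9.3,0,0,0,0],[1,-0.5,-9.3,0,0,0,0],[1,-0.5,-9.3,0,0,0,0],[1,-0.5,-9.3,0,0,0,0],[1,-0.5,-9.3,0,0,0,0],[1,-0.5,-9.3,0,0,0,0],[1,-0.5,-9.3,0,0,0,0],[1,-0.5,-9.3,-1.5,0,0,0],[1,-0.5,-9.3,-2.2,0,0,0],[1,-0.5,-9.3,-2.2,0,0,0]]'; python3 - <<'E'
from h import *
o=manip.observe();p=o['tool_pos'];print(p,o['tcp_rot'],w2b(p[:2]),o['width'])
s=snap('side')
cv2.imwrite('pics/s4.png',cv2.resize(cv2.cvtColor(s['color'],cv2.COLOR_RGB2BGR)[200:400,330:540],None,fx=2.9,fy=2.9,interpolation=cv2.INTER_CUBIC))
E
```

```text
clock: 7.73
tool_pos: [545.2, -236.9, 43.5]
tcp_rot: [-3.139, 0.011, -0.2]
wrist_force: [-0.0, 0.6, 0.5]
width: -0.001
[ 545.23566468 -236.89416864   43.45174972] [-3.13892469  0.01053827 -0.19953422] [  28.15329391 -212.19654208] -0.0008882033841099526
```

View pics/s4.png

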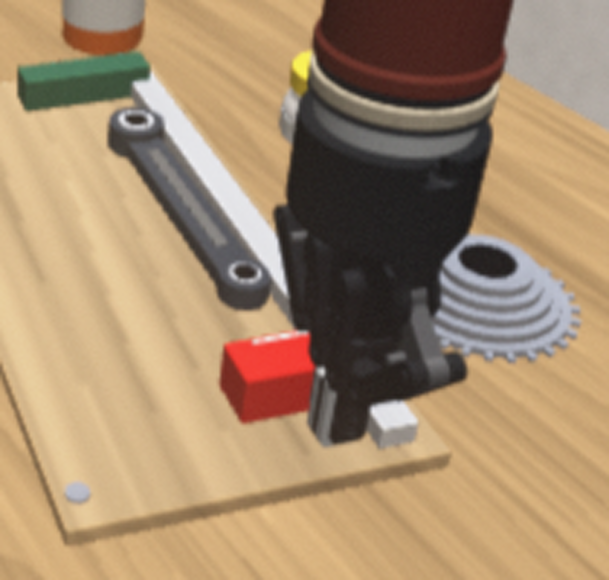

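The crank lies along the fence. The shut fingers are behind the jaw and clear of the fence end. I'll descend and push along board +y.

```bash
python3 -m inch '[[1,0.3,-0.06,-0.4,0,0,0],[1,0.3,-0.06,-0.7,0,0,0],[1,0.3,-0.06,-0.7,0,0,0],[1,0.36,0.24,-0.7,0,0,0],[1,0.42,0.54,-0.7,0,0,0],[1,0.48,0.84,-0.7,0,0,0],[1,0.54,1.14,-0.7,0,0,0],[1,0.6,1.44,-0.7,0,0,0]]';python3 - <<'E'
from h import *
o=manip.observe();p=o['tool_pos'];print(p,o['tcp_rot'],w2b(p[:2]),o['wrist_force'])
E
python3 -m inch '[[1,0.06,0.29,0,0,0,0],[1,0.12,0.58,0,0,0,0],[1,0.18,0.87,0,0,0,0],[1,0.24,1.16,0,0,0,0],[1,0.3,1.45,0,0,0,0],[1,0.35,1.7,0,0,0,0]]';python3 - <<'E'
from h import *
o=manip.observe();p=o['tool_pos'];print(p,o['tcp_rot'],w2b(p[:2]),o['wrist_force'])
E
```

```text
clock: 8.45
tool_pos: [564.3, -202.6, 32.2]
tcp_rot: [3.141, -0.001, -0.199]
wrist_force: [-0.8, -2.2, 1.1]
width: -0.005
[ 564.32139184 -202.64362256   32.19741719] [ 3.14051257e+00 -1.43776193e-03 -1.99436877e-01] [  39.91649531 -174.79344086] [-0.84738824 -2.23318269  1.13285711]
clock: 8.95
tool_pos: [573.1, -159.6, 31.7]
tcp_rot: [-3.141, -0.001, -0.2]
wrist_force: [0.3, -1.2, 1.5]
width: -0.0
[ 573.12441261 -159.58249422   31.71652111] [-3.14137130e+00 -8.42169019e-04 -1.99727328e-01] [  39.82739114 -130.84180825] [ 0.31125665 -1.20342787  1.53871951]
```

```bash
python3 -m inch '[[1,0.05,0.22,0,0,0,0],[1,0.09,0.44,0,0,0,0],[1,0.14,0.66,0,0,0,0],[1,0.16,0.78,0,0,0,0],[1,0.16,0.78,0,0,0,0]]';python3 - <<'E'
from h import *
o=manip.observe();p=o['tool_pos'];print(p,w2b(p[:2]),o['wrist_force'])
s=snap('side')
cv2.imwrite('pics/s5.png',cv2.resize(cv2.cvtColor(s['color'],cv2.COLOR_RGB2BGR)[200:360,330:500],None,fx=3.7,fy=3.7,interpolation=cv2.INTER_CUBIC))
E
```

```text
clock: 9.37
tool_pos: [577.2, -139.8, 31.6]
tcp_rot: [-3.141, -0.001, -0.199]
wrist_force: [0.5, -1.7, 0.7]
width: 0.001
[ 577.15876912 -139.77910661   31.6374986 ] [  39.77263797 -110.63173167] [ 0.48804391 -1.68678492  0.7416566 ]
```

View pics/s5.png

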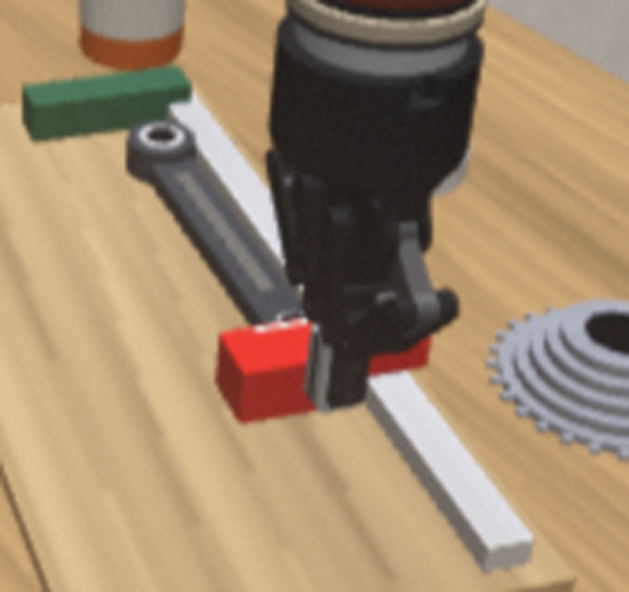

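The jaw is at the pedal end and the crank is still on the fence. I'll push slowly to the stop while watching the force.

```bash
M='[[1,0.02,0.1,0,0,0,0],[1,0.04,0.2,0,0,0,0],[1,0.06,0.3,0,0,0,0],[1,0.08,0.4,0,0,0,0],[1,0.1,0.5,0,0,0,0],[1,0.1,0.5,0,0,0,0]]' ; python3 -m inch '[[1,0.02,0.1,0,0,0,0],[1,0.04,0.2,0,0,0,0],[1,0.06,0.3,0,0,0,0],[1,0.08,0.4,0,0,0,0],[1,0.1,0.5,0,0,0,0],[1,0.1,0.5,0,0,0,0]]'; python3 - <<'E'
from h import *
o=manip.observe();p=o['tool_pos'];print(p,w2b(p[:2]),o['wrist_force'])
s=snap('side');hsv=cv2.cvtColor(s['color'],cv2.COLOR_RGB2HSV)
cv2.imwrite('pics/s6.png',cv2.resize(cv2.cvtColor(s['color'],cv2.COLOR_RGB2BGR)[200:330,330:460],None,fx=4.5,fy=4.5,interpolation=cv2.INTER_CUBIC))
E
```

```text
clock: 9.92
tool_pos: [579.1, -127.4, 31.4]
tcp_rot: [-3.141, 0.0, -0.199]
wrist_force: [-0.3, -2.5, 0.2]
width: 0.004
[ 579.14953357 -127.39062965   31.40766162] [ 39.21638141 -98.09665755] [-0.28547843 -2.46838769  0.22628964]
```

View pics/s6.png

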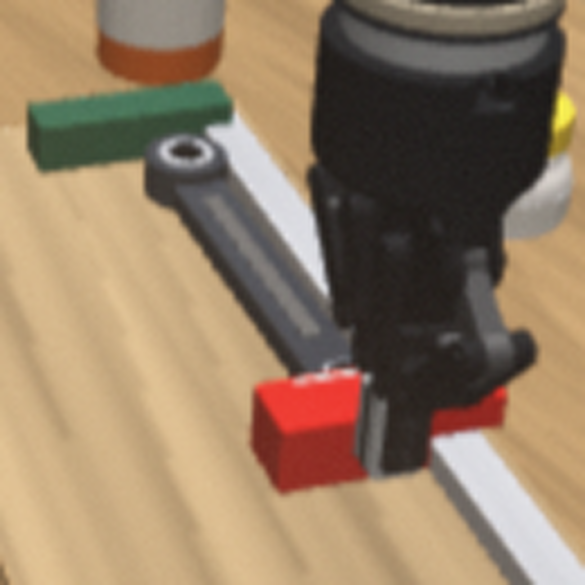

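The big end is about 10 mm short of the stop and still on the fence. I'll go on in small pushes.

```bash
python3 -m inch '[[1,0.02,0.08,0,0,0,0],[1,0.03,0.16,0,0,0,0],[1,0.05,0.24,0,0,0,0],[1,0.05,0.24,0,0,0,0]]'; python3 -m inch '[[1,0.02,0.06,0,0,0,0],[1,0.03,0.12,0,0,0,0],[1,0.03,0.12,0,0,0,0]]'; python3 -m inch '[[1,0.02,0.06,0,0,0,0],[1,0.03,0.12,0,0,0,0],[1,0.03,0.12,0,0,0,0]]'; python3 - <<'E'
from h import *
o=manip.observe();p=o['tool_pos'];print(p,w2b(p[:2]),o['wrist_force'])
E
```

```text
clock: 10.3
tool_pos: [580.4, -121.7, 31.5]
tcp_rot: [-3.141, 0.0, -0.199]
wrist_force: [1.2, -2.2, -0.8]
width: 0.001
clock: 10.55
tool_pos: [581.0, -118.9, 31.5]
tcp_rot: [-3.141, 0.0, -0.2]
wrist_force: [-0.1, -2.6, -0.4]
width: 0.001
clock: 10.8
tool_pos: [581.5, -116.5, 31.5]
tcp_rot: [3.141, 0.001, -0.2]
wrist_force: [-0.0, -3.6, -0.3]
width: -0.001
[ 581.51219459 -116.45097904   31.45962798] [ 39.31739417 -86.90523589] [-0.04270508 -3.59858793 -0.2738469 ]
```

```bash
python3 -m inch '[[1,0.01,0.06,0,0,0,0],[1,0.02,0.1,0,0,0,0],[1,0.02,0.1,0,0,0,0]]'; python3 -m inch '[[1,0.01,0.06,0,0,0,0],[1,0.02,0.1,0,0,0,0],[1,0.02,0.1,0,0,0,0]]'; python3 - <<'E'
from h import *
o=manip.observe();p=o['tool_pos'];print(p,w2b(p[:2]),o['wrist_force'])
s=snap('side')
cv2.imwrite('pics/s7.png',cv2.resize(cv2.cvtColor(s['color'],cv2.COLOR_RGB2BGR)[200:310,330:450],None,fx=5,fy=5,interpolation=cv2.INTER_CUBIC))
E
```

```text
clock: 11.05
tool_pos: [581.5, -116.3, 31.5]
tcp_rot: [3.138, 0.001, -0.202]
wrist_force: [-1.0, -6.5, 0.4]
width: 0.003
clock: 11.3
tool_pos: [581.5, -116.2, 31.5]
tcp_rot: [3.136, 0.001, -0.203]
wrist_force: [-0.9, -9.6, -0.0]
width: 0.001
[ 581.51204362 -116.16990571   31.5271387 ] [ 39.26039243 -86.63000318] [-0.9109959  -9.57086022 -0.02128399]
```

View pics/s7.png

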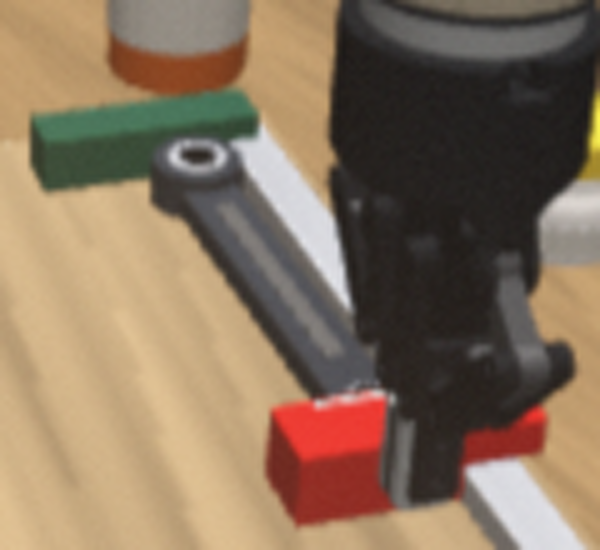

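It is snug: force climbs to 9.6 N with no motion, and the tool at board y −86.6 fits the jaw back at −74. The big end touches the stop in the picture. I'll retreat and check from above.

```bash
python3 -m inch '[[1,-0.1,-0.5,0,0,0,0],[1,-0.2,-1,0,0,0,0],[1,-0.3,-1.5,0,0,0,0],[1,-0.3,-1.5,1,0,0,0],[1,-0.3,-1.5,2.5,0,0,0],[1,-0.8,-4,4,0,0,0],[1,-0.8,-5.5,5,0,0,0],[1,-0.8,-7,5,0,0,0],[1,-0.8,-7,5,0,0,0]]'; python3 - <<'E'
from h import *
o=manip.observe();print(o['tool_pos'],o['wrist_force'])
s=snap('top')
P=np.vstack([b2w([[46,141],[50,-29]]).T,[32,28]]).T
print('expected px',proj(s,P))
im=cv2.cvtColor(s['color'],cv2.COLOR_RGB2BGR)[145:290,260:480]
cv2.imwrite('pics/t2.png',cv2.resize(im,None,fx=3.6,fy=3.6,interpolation=cv2.INTER_CUBIC))
print((proj(s,P)-[260,145]+.36)*3.6)
E
```

```text
clock: 12.1
tool_pos: [562.6, -291.4, 159.3]
tcp_rot: [3.139, -0.004, -0.203]
wrist_force: [0.5, -0.0, 0.9]
width: 0.001
[ 562.58420578 -291.40296093  159.28651535] [ 0.50835453 -0.00213094  0.91339886]
expected px [[309.91828763 181.60008371]
 [384.64272319 196.40518371]]
[[181.00183547 133.05630136]
 [450.00980348 186.35466136]]
```

View pics/t2.png

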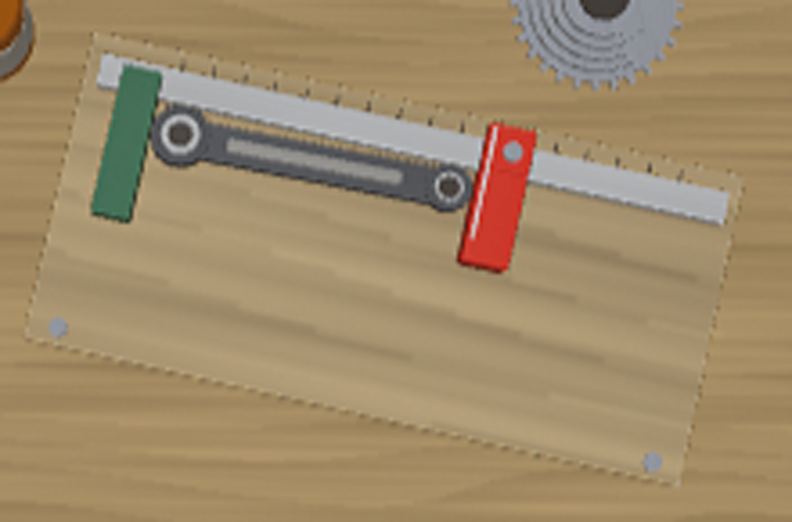

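The crank ends show at (181,133) and (449,187), where (181,133) and (450,186) were expected. Both ends touch the fence, the big end touches the stop, and the jaw touches the small end.

```bash
python3 -m inch '[[1,0,0,0,0,0,0],[1,0,0,0,0,0,0],[1,0,0,0,0,0,0]]'; python3 -c "
from station import manip; print(manip.job_done())"
```

```text
clock: 12.4
tool_pos: [563.0, -284.0, 155.9]
tcp_rot: [-3.139, 0.001, -0.198]
wrist_force: [-0.1, 0.7, 0.3]
width: -0.001
the job is handed in; nothing more can be done
None
```

The crank is set up for measuring, snug between the green stop and the red jaw and flat against the fence. I handed the job in at 12.4 s; it gives no verdict.

- **What I did:** I pushed the crank back with both open fingertips until both ends met the fence. I then shut the fingers and pushed the jaw from behind until the crank met the stop. After that I withdrew the arm clear of everything.
- **Crank position:** In the last top view both end axes are within about 1 px of the enlarged crop (under 1 mm) of where a fully seated crank should be.
- **Snugness:** The final push on the jaw reached 9.6 N with no further movement. The tool position then fitted a jaw reading of about 0.106.
- **Rest of the scene:** The jar, bottle and cassette were not touched. I checked this only by eye in the pictures, and the last crop shows only part of the bottle and cassette and none of the jar.
- **Disagreement:** The fitted board corners were off by about 1 px (1%) along the board's length. That had no effect on the result.

I viewed 11 pictures, one over the budget of 10.

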